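# Dip the thermometer into the small beaker

## Task

Take the stick thermometer out of its stand by the handle, dip the tip of its steel stem upright into the small beaker (not the large one), more than half-way down, and hold it there for about a second without pressing on the glass. Then put it back in its stand, fully seated and upright, and let go. Leave both beakers standing where they are.

Things in the scene. Friction and masses are not known exactly. Their poses are not given: they have to be found in the camera images.
- probe_handle (a point): stick thermometer, loose, 80 g, round: grey handle (upright cylinder, 24 mm diameter, 56 mm long) on a black collar (36 mm wide, 4 mm thick), below it a black cone (22 to 8 mm wide, 14 mm long) and a thin steel stem (6 mm). Point: centre of the handle, 32 mm above the collar's underside, 28 mm below the top; z up the axis. Starts upright in the stand, this point 122 mm above the worktop
- probe_tip (a point): lower tip of the thermometer's steel stem, on its axis, 75 mm below the collar's underside and 107 mm below the handle's centre
- stand: white thermometer stand, fixed: round foot 90 mm wide, 12 mm thick; upright sleeve 48 mm wide with a round 24 mm bore, its rim 90 mm above the worktop, bore floor at 14 mm. Origin: on the bore's axis at the worktop; z up. The seated thermometer's collar rests on the rim, the cone centres it, its tip is 15 mm above the worktop
- small_beaker: the small clear glass beaker, loose, 45 g, 61 mm high, 58 mm over the rim (small spout toward its own +y), open inside to about 45 mm diameter, glass floor 3 mm thick. Origin: centre of the underside; z points up
- large_beaker: the large clear glass beaker, a bystander of the same shape, loose, 129 mm high, 90 mm over the rim. Origin: centre of the underside; z points up
Not all that is in view belongs to the job. Leave any blue or pink look-alike of the part that bears probe_handle alone. Of the things like the small_beaker, leave any that is blue; of the rest the larger one is meant.

How it is judged:
On the way:
1. the held thermometer's tip is inside the small beaker, in its lower half, the thermometer upright within 15 degrees, for half a second (z of probe_tip in the frame of small_beaker between 0 and 0.032 m and horizontal distance between probe_tip and small_beaker below 0.025 m and angle between probe_handle's own z axis and vertical below 0.26 rad and contact force between the fingers and probe above 0.5 N), for 0.5 s.
At the end, for the whole second after the job is handed in: the thermometer is back in its stand, at rest, seated within 5 mm of fully down, upright within 7 degrees and within 12 mm of the stand's axis; both beakers stand upright (within 6 degrees) within 30 mm of where they stood at the start (z of probe_tip in the frame of stand below 0.02 m and horizontal distance between each of probe_tip, probe_handle and stand below 0.012 m and angle between probe_handle's own z axis and vertical below 0.12 rad and linear speed of probe below 0.02 m/s and angle between each of small_beaker, large_beaker's own z axis and vertical below 0.1 rad and distance of each of small_beaker, large_beaker from where it was at the start of the episode below 0.03 m); the robot touches nothing.
It fails at once if the thermometer is pressed on the small beaker with more than 12 N (contact force between probe and small_beaker above 12 N).
It fails at once if the thermometer's tip is dipped into the large beaker (horizontal distance between probe_tip and large_beaker below 0.035 m and z of probe_tip in the frame of large_beaker below 0.115 m).
It fails at once if a beaker is tipped (angle between any of small_beaker, large_beaker's own z axis and vertical above 0.5 rad).
It also fails if it takes over 64 s, if anything falls off the work surface, if the arm or the gripper's body presses on something with over 40 N, if the wrist force passes 120 N, or if a joint passes its speed limit or range.

## Robot

A 7-joint arm with a two-finger parallel gripper is mounted at the origin on a cart in front of the work surface, level with it; the furniture and walls round the work are solid. World frame = base frame: x ahead of the robot, y to its left, z up, the work surface at z = 0. Lengths are in m, angles in rad, forces in N, time in s.
With the tool pointing down it reaches from about 0.35 to 0.9 m from the base axis. Payload 8.1 kg.
Tool frame: the origin (TCP) lies on the centre line of the jaws, within the pads' length; the fingertips stand 17 mm ahead of it and the grasp point (between the pads) lies 2 mm behind it; z points along the fingers, y is the direction in which the jaws open and shut (so a half turn about z gives the same grasp; the last joint's range is limited). The gripper opens to 92 mm and grips with 3 to 60 N. Pads are 19 mm wide; open, the fingers measure 130 mm over their backs; the gripper's body (75 mm by 190 mm) begins 47 mm behind the grasp point.
Start: joints at [1.013, 0.434, 0.025, 1.573, -0.012, 1.134, -0.075], TCP at [0.275, -0.561, 0.244] pointing down, gripper open.
Joint ranges: [-2.62, 2.62], [-0.44, 2.09], [-1.27, 1.32], [0.08, 2.57], [-1.32, 4.46], [0.12, 2], [-2.74, 2.74]. Speed limits (rad/s): [2.22, 2.22, 3.01, 3.01, 3.14, 3.14, 3.14].

## Interface

Orientations are given as a rotation vector (axis times angle).
In Python, from cell import arm, imaging, job gives the robot as it stands.
- The arm moves only by the tool jog_arm, never from a script. Its argument "moves" is a list of rows, each an object with "fingers": the closure, from -1 (fully open) to 1 (shut); "xyz": the shift along the tool's x, y, z in cm, a list of three; "angular": the turn, a rotation vector about the tool's x, y, z in rad, a list of three. In form: [{"fingers": fingers, "xyz": [dx, dy, dz], "angular": [ax, ay, az]}, ...]. A call has 1 to 12 rows; each row is the pose to reach, as a shift and turn from the pose commanded when the call began, along the tool's axes at that moment; what a row does not reach only later rows make up. A row lasts 1/8 s, in which the tool goes at most 62.5 mm and 10.7 degrees, less where a joint would pass 70% of its speed; a pose out of reach is approached as far as the arm can. A call with a gripper value outside its range is refused whole. The fingers move at their own pace and stop on an object; "grip_force" is the grip in N (left out, the last holds). Time passes only in rows, so rows that repeat a pose let the fingers close. It gives the time, the measured TCP pose, the force and the opening at its end, in the units of the state.
- arm.observe(): the state, without advancing time (a new reading comes with each control period).
- imaging.get_image(name): name is "scene" or "top" or "wrist"; returns the picture (400x640x3 uint8, red, green, blue); there is no depth.
- imaging.camera_params(name): a dict with "fx", "fy", "cx", "cy" (pixels), "dist" ([k1, k2, p1, p2, k3] as OpenCV has them; the pictures are not rectified), "rvec" (rotation vector, rad) and "tvec" (3), from world to camera coordinates, as OpenCV has them; the wrist camera has in their place "hand_eye" (4x4, takes a point from camera to tool coordinates, whose origin is the TCP and whose axes are the flange's). Camera axes: x right, y down, z forward; pixel columns grow to the right and rows downward; lengths in m; the calibration is good to about 2 mm. A picture is of the moment at which its call begins: read the wrist's pose just before it. camera_params takes no time and is no camera call.
- job.sign_off(): hands the job in, once; it reports no verdict.
The state is a dict: "clock": time; "joints": joint angles; "dq": joint speeds; "joint_efforts": joint torques, N m; "position": TCP position; "ee_rot": TCP orientation; "force": force on the tool from outside, world axes, zero at the start; "ft_torque": the same for the moment, N m; "width": opening from 0.0 (shut) to 1.0 (fully open).
Only numpy, scipy, OpenCV 4.12 (cv2) and the standard library are available. Lean on these libraries where they do the work, as an engineer would, in place of code of your own. Each camera call takes 0.05 s, during which the arm holds its last target. There are 200 camera calls.

## Working session

There is one attempt and no reset: what is moved stays moved. The work goes in short steps, Python scripts to look and compute and a tool call to move; the robot and the scene stay as the last step left them, time stands still between calls to the robot, and variables do not carry over. Pictures are saved under pics/ and viewed, about 8 in all and at most 12, crops included, and the job is handed in when it is done.

Besides the shell and the picture viewer there is one more tool, called as a command line: name --argument value ..., lists and objects as JSON in quotes. jog_arm: Moves the arm, as the interface text tells. Its arguments: {"type":"object","properties":{"moves":{"type":"array"},"grip_force":{"type":"number"}},"required":["moves"]}

```bash
mkdir -p pics; cat > h.py <<'E'
import numpy as np, cv2
from cell import arm, imaging, job
def snap(n,f):
    im=imaging.get_image(n); cv2.imwrite(f'pics/{f}.png',im[:,:,::-1]); return im
def cam(n):
    p=imaging.camera_params(n); K=np.array([[p['fx'],0,p['cx']],[0,p['fy'],p['cy']],[0,0,1]]); d=np.array(p['dist'])
    if 'rvec' in p:
        R=cv2.Rodrigues(np.array(p['rvec'],float))[0]; t=np.array(p['tvec'],float).ravel()
    else:
        s=arm.observe(); Rt=cv2.Rodrigues(np.array(s['ee_rot'],float))[0]; H=np.array(p['hand_eye'])
        Rw=Rt@H[:3,:3]; o=Rt@H[:3,3]+s['position']; R=Rw.T; t=-R@o
    return K,d,R,t
def ray(c,uv):
    K,d,R,t=c; q=cv2.undistortPoints(np.array([[uv]],float),K,d).ravel()
    return -R.T@t, R.T@np.array([q[0],q[1],1])
def atz(c,uv,z):
    o,v=ray(c,uv); return o+v*(z-o[2])/v[2]
def proj(c,P):
    K,d,R,t=c; return cv2.projectPoints(np.array(P,float).reshape(-1,1,3),cv2.Rodrigues(R)[0],t,K,d)[0].reshape(-1,2)
E
python3 - <<'E'
from h import *
print(arm.observe())
a=snap('scene','s0'); b=snap('top','t0')
for n in('scene','top'):
    c=cam(n); print(n,-c[2].T@c[3], c[0][0,0])
E
```

```text
{'clock': 0.0, 'joints': array([ 1.01343558,  0.43525124,  0.02499934,  1.5740745 , -0.01161294,
        1.13394783, -0.07513165]), 'dq': array([ 1.82277422e-05, -1.38015154e-03,  1.39646169e-03, -1.08558495e-03,
        5.80609701e-04,  1.27080534e-03,  6.50662981e-04]), 'joint_efforts': array([-1.15614755e-03, -6.67845654e+01,  9.84886140e-01, -3.14465761e+01,
       -6.06257049e-02,  4.29037982e-02,  1.37031102e-04]), 'position': array([ 0.27427173, -0.56109667,  0.24293641]), 'ee_rot': array([-3.05935431e+00, -7.07668425e-01,  7.55526980e-04]), 'force': array([-0.19967335,  0.45509206,  0.01891503]), 'ft_torque': array([0.01039571, 0.03488364, 0.00471565]), 'width': 0.9976382234877923}
scene [0.79970592 0.36836302 0.82182154] 375.9648993772903
top [0.28260931 0.0632548  1.19844632] 500.65716826562107
```

View pics/s0.png

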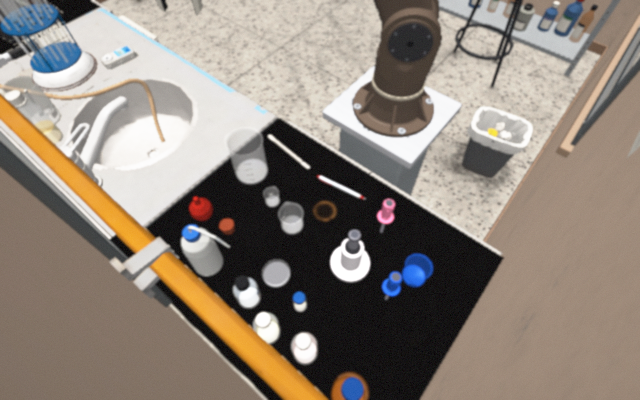

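View pics/t0.png

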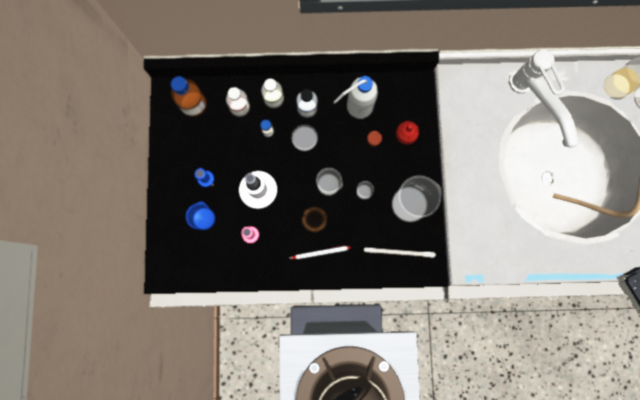

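Thermometer candidates in the top view: the grey one in the white stand (256,186), blue (205,178) and pink (250,234). I take the grey one. Beaker candidates: clear (329,181), smaller clear (365,190), blue (200,216), flat dish (305,138) and the large beaker (415,200). I take (329,181). Next I'll check both in one close crop.

```bash
python3 - <<'E'
from h import *
a=cv2.imread('pics/t0.png')[150:250,220:450]; b=cv2.imread('pics/s0.png')[170:300,220:450]
f=lambda i:cv2.resize(i,None,fx=3.4,fy=2.5 if 0 else 3.4,interpolation=cv2.INTER_CUBIC)
cv2.imwrite('pics/c0.png',np.vstack([cv2.resize(a,None,fx=3,fy=3,interpolation=2),cv2.resize(b[:95],None,fx=3,fy=3,interpolation=2)]))
c=cam('top')
for uv,z in [((258,190),.012),((254,180),.15),((329,181),.061),((329,188),.0),((365,190),.04),((415,200),.1),((250,234),.1),((315,219),0),((205,178),.1),((201,216),.05)]: print(uv,z,atz(c,uv,z).round(3))
E
```

```text
(258, 190) 0.012 [0.49  0.204 0.012]
(254, 180) 0.15 [0.488 0.196 0.15 ]
(329, 181) 0.061 [0.499 0.034 0.061]
(329, 188) 0.0 [0.493 0.033 0.   ]
(365, 190) 0.04 [ 0.479 -0.05   0.04 ]
(415, 200) 0.1 [ 0.444 -0.154  0.1  ]
(250, 234) 0.1 [0.377 0.212 0.1  ]
(315, 219) 0 [0.418 0.069 0.   ]
(205, 178) 0.1 [0.505 0.312 0.1  ]
(201, 216) 0.05 [0.426 0.332 0.05 ]
```

View pics/c0.png

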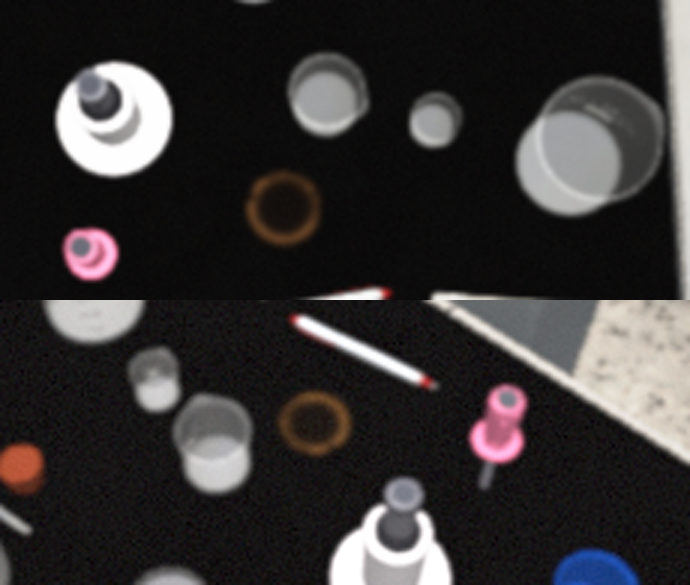

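The crop shows the grey-handled thermometer in the white stand, with its handle top at (249,177) in the top view. The larger clear beaker is right of it, rim centre about (329,181). The decoys are clearly separate.

```bash
python3 - <<'E'
from h import *
t=cam('top'); s=cam('scene')
for n,c,uv,z in [('foot',t,(258,189.7),.012),('htop',t,(249.3,177.3),.15),('htop',s,(354.7,234.3),.15),('rim',t,(329.3,180.7),.061),('base',t,(328,184.7),.003),('rim',s,(291,214.3),.061),('base',s,(292.3,225),.003),
 ('foot',s,(350,263),.012),('Lrim',t,(420,196.3),.129),('Lbase',t,(409,204),.003)]: print(n,atz(c,uv,z).round(4))
st=arm.observe(); R=cv2.Rodrigues(st['ee_rot'])[0]; print(R.round(3)); print(R.T@(np.array([.49,.204,.3])-st['position'])*100)
c=cam('wrist'); print('wrist cam',(-c[2].T@c[3]).round(3), imaging.camera_params('wrist')['hand_eye'].round(3) if hasattr(imaging.camera_params('wrist')['hand_eye'],'round') else imaging.camera_params('wrist')['hand_eye'],c[0][0,0])
E
```

```text
foot [0.4909 0.2042 0.012 ]
htop [0.494  0.2063 0.15  ]
htop [0.4917 0.205  0.15  ]
rim [0.4994 0.0334 0.061 ]
base [0.5006 0.0353 0.003 ]
rim [0.5028 0.0372 0.061 ]
base [0.5009 0.0347 0.003 ]
foot [0.4945 0.2066 0.012 ]
Lrim [ 0.4472 -0.1598  0.129 ]
Lbase [ 0.4485 -0.1585  0.003 ]
[[ 0.898  0.439 -0.001]
 [ 0.439 -0.898  0.001]
 [-0.    -0.001 -1.   ]]
[ 52.98225738 -59.26949458  -5.62143956]
wrist cam [ 0.338 -0.532  0.383] [[ 0.001 -0.965 -0.262  0.07 ]
 [ 1.     0.001 -0.     0.002]
 [ 0.001 -0.262  0.965 -0.14 ]
 [ 0.     0.     0.     1.   ]] 303.4539321528218
```

jog_arm --moves '[{"fingers": -1,"xyz": [4.4,-5,-2],"angular": [0,0,0]},{"fingers": -1,"xyz": [8.8,-10,-2],"angular": [0,0,0]},{"fingers": -1,"xyz": [13.2,-14.8,-2],"angular": [0,0,0]},{"fingers": -1,"xyz": [17.7,-19.7,-2],"angular": [0,0,0]},{"fingers": -1,"xyz": [22,-24.7,-2],"angular": [0,0,0]},{"fingers": -1,"xyz": [26.5,-29.6,-2],"angular": [0,0,0]},{"fingers": -1,"xyz": [31,-34.6,-2],"angular": [0,0,0]},{"fingers": -1,"xyz": [35.5,-39.5,-2],"angular": [0,0,0]},{"fingers": -1,"xyz": [40,-44.5,-2],"angular": [0,0,0]},{"fingers": -1,"xyz": [44,-49,-2],"angular": [0,0,0]},{"fingers": -1,"xyz": [49,-54.5,-2],"angular": [0,0,0]},{"fingers": -1,"xyz": [53.2,-59.3,-2],"angular": [0,0,0]}]'

```text
clock: 1.6
position: [0.4791, 0.159, 0.2636]
ee_rot: [3.061, 0.707, -0.0]
force: [1.2, -0.0, 0.3]
width: 1.003
```

jog_arm --moves '[{"fingers": -1,"xyz": [0,0,0],"angular": [0,0,0]},{"fingers": -1,"xyz": [0,0,0],"angular": [0,0,0]},{"fingers": -1,"xyz": [0,0,0],"angular": [0,0,0]}]'

```text
clock: 1.98
position: [0.4787, 0.1557, 0.2635]
ee_rot: [3.061, 0.704, -0.001]
force: [-0.2, 0.1, 0.5]
width: 0.999
```

```bash
python3 - <<'E'
from h import *
st=arm.observe(); print(st['position'],st['joints'].round(2)); c=cam('wrist'); snap('wrist','w1')
for P in [(.492,.2055,.15),(.492,.2055,.09),(.492,.2055,.012)]: print(proj(c,P).round(1))
E
```

```text
[0.47870768 0.15567537 0.26353601] [-0.02  0.27 -0.49  1.8   0.14  1.11 -1.68]
[[271. 164.]]
[[280.  155.6]]
[[287.7 148.5]]
```

View pics/w1.png

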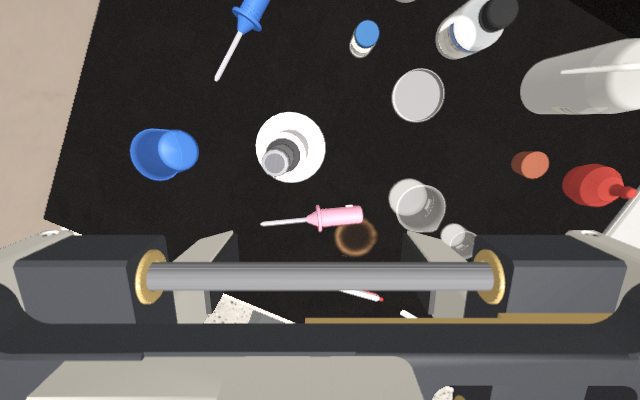

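The wrist view shows the handle top at (275,161), the stand foot centre at (290.5,147.5), the beaker rim centre at (421,209) and its base at (408,197). Pink and blue both lie flat.

```bash
python3 - <<'E'
from h import *
c=cam('wrist')
for n,uv,z in [('htop',(275,161),.15),('foot',(290.5,147.5),.012),('rim',(421,209),.061),('base',(408,197),.003)]: print(n,atz(c,uv,z).round(4))
st=arm.observe(); R=cv2.Rodrigues(st['ee_rot'])[0]
print((R.T@(np.array([.4935,.2055,.2635])-st['position'])*100).round(2),R[:,2])
E
```

```text
htop [0.4958 0.2035 0.15  ]
foot [0.4949 0.2029 0.012 ]
rim [0.503  0.0326 0.061 ]
base [0.5033 0.0316 0.003 ]
[ 3.5  -3.83  0.01] [-8.36727111e-05 -8.75689513e-04 -9.99999613e-01]
```

jog_arm --moves '[{"fingers": -1,"xyz": [3.6,-3.7,0],"angular": [0,0,0]},{"fingers": -1,"xyz": [3.6,-3.7,0],"angular": [0,0,0]},{"fingers": -1,"xyz": [3.6,-3.7,3],"angular": [0,0,0]},{"fingers": -1,"xyz": [3.6,-3.7,6],"angular": [0,0,0]},{"fingers": -1,"xyz": [3.6,-3.7,8],"angular": [0,0,0]},{"fingers": -1,"xyz": [3.6,-3.7,8],"angular": [0,0,0]},{"fingers": -1,"xyz": [3.6,-3.7,8],"angular": [0,0,0]}]'

```text
clock: 2.9
position: [0.4954, 0.2059, 0.1847]
ee_rot: [3.061, 0.707, 0.002]
force: [0.4, -0.5, 0.2]
width: 1.002
```

```bash
python3 - <<'E'
from h import *
st=arm.observe(); print(st['position'],st['ee_rot'],st['joints'].round(2)); c=cam('wrist'); im=snap('wrist','w2')
print(proj(c,[(.4945,.2045,.15),(.4945,.2045,.012)]))
E
```

```text
[0.49537021 0.20592401 0.1846569 ] [3.06102154e+00 7.06625706e-01 1.62623308e-03] [-0.13  0.4  -0.48  1.83  0.22  0.96 -1.83]
[[318.21148881 239.06383748]
 [318.83249098 189.48226124]]
```

View pics/w2.png

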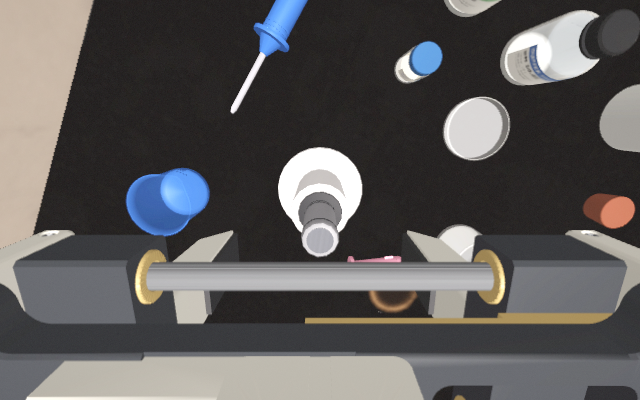

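The handle is centred between the jaws at (320,239), and the prediction agrees to about 1 mm. I'll descend and grasp.

jog_arm --moves '[{"fingers": -1,"xyz": [-0.1,0,3],"angular": [0,0,0]},{"fingers": -1,"xyz": [-0.1,0,5.6],"angular": [0,0,0]},{"fingers": -1,"xyz": [-0.1,0,5.8],"angular": [0,0,0]},{"fingers": -1,"xyz": [-0.1,0,5.8],"angular": [0,0,0]},{"fingers": 1,"xyz": [-0.1,0,5.8],"angular": [0,0,0]},{"fingers": 1,"xyz": [-0.1,0,5.8],"angular": [0,0,0]},{"fingers": 1,"xyz": [-0.1,0,5.8],"angular": [0,0,0]},{"fingers": 1,"xyz": [-0.1,0,5.8],"angular": [0,0,0]},{"fingers": 1,"xyz": [-0.1,0,5.8],"angular": [0,0,0]},{"fingers": 1,"xyz": [-0.1,0,5.8],"angular": [0,0,0]},{"fingers": 1,"xyz": [-0.1,0,5.8],"angular": [0,0,0]},{"fingers": 1,"xyz": [-0.1,0,5.8],"angular": [0,0,0]}]' --grip_force 20

```text
clock: 4.45
position: [0.494, 0.2059, 0.1257]
ee_rot: [3.061, 0.708, -0.0]
force: [-0.5, 0.5, 0.4]
width: 0.257
```

jog_arm --moves '[{"fingers": 1,"xyz": [0,0,-1],"angular": [0,0,0]},{"fingers": 1,"xyz": [0,0,-3],"angular": [0,0,0]},{"fingers": 1,"xyz": [0,0,-6],"angular": [0,0,0]},{"fingers": 1,"xyz": [0,0,-9],"angular": [0,0,0]},{"fingers": 1,"xyz": [0,0,-11.5],"angular": [0,0,0]},{"fingers": 1,"xyz": [0,0,-11.5],"angular": [0,0,0]},{"fingers": 1,"xyz": [0,0,-11.5],"angular": [0,0,0]}]'

```text
clock: 5.32
position: [0.4937, 0.2057, 0.2402]
ee_rot: [3.06, 0.708, -0.001]
force: [-0.6, 0.8, -0.8]
width: 0.257
```

jog_arm --moves '[{"fingers": 1,"xyz": [-1.3,3,0],"angular": [0,0,0]},{"fingers": 1,"xyz": [-2.6,6,0],"angular": [0,0,0]},{"fingers": 1,"xyz": [-4,9.2,0],"angular": [0,0,0]},{"fingers": 1,"xyz": [-5.3,12.4,0],"angular": [0,0,0]},{"fingers": 1,"xyz": [-6.2,14.5,0],"angular": [0,0,0]},{"fingers": 1,"xyz": [-6.7,15.6,0],"angular": [0,0,0]},{"fingers": 1,"xyz": [-6.7,15.6,0],"angular": [0,0,0]},{"fingers": 1,"xyz": [-6.7,15.6,0],"angular": [0,0,0]},{"fingers": 1,"xyz": [-6.7,15.6,0],"angular": [0,0,0]},{"fingers": 1,"xyz": [-6.7,15.6,0],"angular": [0,0,0]}]'

```text
clock: 6.58
position: [0.5023, 0.0371, 0.2407]
ee_rot: [-3.06, -0.71, -0.0]
force: [0.3, -0.3, -0.4]
width: 0.258
```

```bash
python3 - <<'E'
from h import *
st=arm.observe(); print(st['position'],st['ee_rot'],st['force'],st['width'])
x,y,z=st['position']
a=snap('scene','s3')[130:270,210:410,::-1]; w=snap('wrist','w3')[...,::-1]
print('tip scene',proj(cam('scene'),[(x,y,z-.1107)]),'wrist',proj(cam('wrist'),[(x,y,z-.1107),(.502,.0335,.061)]))
cv2.imwrite('pics/m3.png',np.vstack([cv2.resize(a,(570,400),interpolation=2),cv2.resize(w[150:350,180:465],(570,400-200)) if 0 else w[200:400,35:605]]))
E
```

```text
[0.50227822 0.03706119 0.24072136] [-3.06025690e+00 -7.09673748e-01 -9.43616244e-05] [ 0.26908561 -0.28123331 -0.37088966] 0.2578361756447131
tip scene [[289.00974083 198.23809748]] wrist [[317.27379389 203.66529237]
 [320.63747613 188.15840457]]
```

View pics/m3.png

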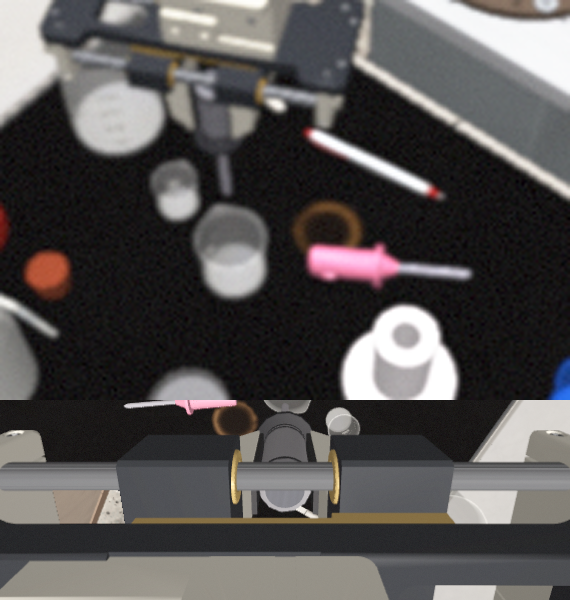

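The tip shows at scene (290,198), as predicted, and the stem is upright above the beaker, whose rim centre is at (291,214). I'll nudge 2 mm toward -y and descend so the tip is at about 17 mm.

jog_arm --moves '[{"fingers": 1,"xyz": [-0.1,0.2,1],"angular": [0,0,0]},{"fingers": 1,"xyz": [-0.1,0.2,3],"angular": [0,0,0]},{"fingers": 1,"xyz": [-0.1,0.2,5],"angular": [0,0,0]},{"fingers": 1,"xyz": [-0.1,0.2,7],"angular": [0,0,0]},{"fingers": 1,"xyz": [-0.1,0.2,9],"angular": [0,0,0]},{"fingers": 1,"xyz": [-0.1,0.2,10.5],"angular": [0,0,0]},{"fingers": 1,"xyz": [-0.1,0.2,11.2],"angular": [0,0,0]},{"fingers": 1,"xyz": [-0.1,0.2,11.2],"angular": [0,0,0]}]'

```text
clock: 7.68
position: [0.5022, 0.0341, 0.1284]
ee_rot: [-3.061, -0.708, 0.001]
force: [0.4, -0.2, 0.4]
width: 0.257
```

jog_arm --moves '[{"fingers": 1,"xyz": [0,0,0],"angular": [0,0,0]},{"fingers": 1,"xyz": [0,0,0],"angular": [0,0,0]},{"fingers": 1,"xyz": [0,0,0],"angular": [0,0,0]},{"fingers": 1,"xyz": [0,0,0],"angular": [0,0,0]},{"fingers": 1,"xyz": [0,0,0],"angular": [0,0,0]},{"fingers": 1,"xyz": [0,0,0],"angular": [0,0,0]},{"fingers": 1,"xyz": [0,0,0],"angular": [0,0,0]},{"fingers": 1,"xyz": [0,0,0],"angular": [0,0,0]},{"fingers": 1,"xyz": [0,0,0],"angular": [0,0,0]},{"fingers": 1,"xyz": [0,0,0],"angular": [0,0,0]}]'

```text
clock: 8.93
position: [0.5023, 0.0342, 0.1287]
ee_rot: [3.061, 0.708, -0.0]
force: [0.1, -0.0, -0.8]
width: 0.256
```

```bash
python3 - <<'E'
from h import *
st=arm.observe(); print(st['position'],st['force'],st['width'])
x,y,z=st['position']
a=snap('scene','s4')[130:270,210:410,::-1]
print('tip scene',proj(cam('scene'),[(x,y,z-.1107)])-[210,130])
cv2.imwrite('pics/m4.png',cv2.resize(a,None,fx=4,fy=4,interpolation=2))
E
```

```text
[0.50229678 0.03416713 0.12872748] [ 0.09112871 -0.02749234 -0.75871375] 0.2558144467351298
tip scene [[81.35635383 92.31529843]]
```

View pics/m4.png

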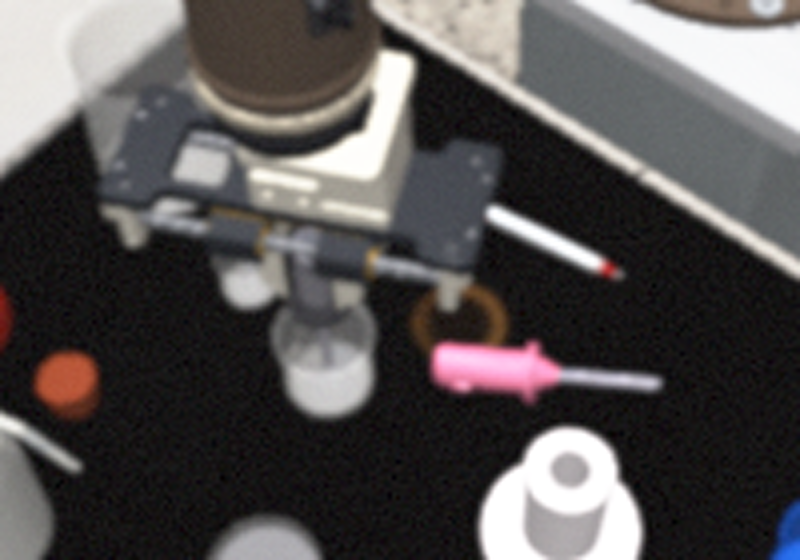

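The tip stands centred inside the small beaker (crop about (325,369)), and it was held for over a second with no contact force. Returning to the stand.

jog_arm --moves '[{"fingers": 1,"xyz": [0,0,-1.5],"angular": [0,0,0]},{"fingers": 1,"xyz": [0,0,-4],"angular": [0,0,0]},{"fingers": 1,"xyz": [0,0,-7],"angular": [0,0,0]},{"fingers": 1,"xyz": [0,0,-10],"angular": [0,0,0]},{"fingers": 1,"xyz": [0,0,-11.4],"angular": [0,0,0]},{"fingers": 1,"xyz": [0,0,-11.4],"angular": [0,0,0]},{"fingers": 1,"xyz": [0,0,-11.4],"angular": [0,0,0]}]'

```text
clock: 9.85
position: [0.5017, 0.034, 0.2418]
ee_rot: [-3.061, -0.708, 0.002]
force: [-0.7, 0.6, -1.4]
width: 0.257
```

jog_arm --moves '[{"fingers": 1,"xyz": [1.3,-3,0],"angular": [0,0,0]},{"fingers": 1,"xyz": [2.6,-6,0],"angular": [0,0,0]},{"fingers": 1,"xyz": [4,-9.2,0],"angular": [0,0,0]},{"fingers": 1,"xyz": [5.3,-12.4,0],"angular": [0,0,0]},{"fingers": 1,"xyz": [6.2,-14.5,0],"angular": [0,0,0]},{"fingers": 1,"xyz": [6.8,-15.8,0],"angular": [0,0,0]},{"fingers": 1,"xyz": [6.8,-15.8,0],"angular": [0,0,0]},{"fingers": 1,"xyz": [6.8,-15.8,0],"angular": [0,0,0]},{"fingers": 1,"xyz": [6.8,-15.8,0],"angular": [0,0,0]},{"fingers": 1,"xyz": [6.8,-15.8,0],"angular": [0,0,0]}]'

```text
clock: 11.1
position: [0.4942, 0.2052, 0.2427]
ee_rot: [3.061, 0.706, 0.0]
force: [0.4, 0.1, -1.4]
width: 0.256
```

jog_arm --moves '[{"fingers": 1,"xyz": [0,0,2],"angular": [0,0,0]},{"fingers": 1,"xyz": [0,0,4],"angular": [0,0,0]},{"fingers": 1,"xyz": [0,0,6],"angular": [0,0,0]},{"fingers": 1,"xyz": [0,0,8],"angular": [0,0,0]},{"fingers": 1,"xyz": [0,0,9.5],"angular": [0,0,0]},{"fingers": 1,"xyz": [0,0,10.5],"angular": [0,0,0]},{"fingers": 1,"xyz": [0,0,11.2],"angular": [0,0,0]},{"fingers": 1,"xyz": [0,0,11.2],"angular": [0,0,0]},{"fingers": 1,"xyz": [0,0,11.2],"angular": [0,0,0]}]'

```text
clock: 12.22
position: [0.4943, 0.2062, 0.1312]
ee_rot: [-3.061, -0.708, -0.001]
force: [0.9, 0.4, -1.3]
width: 0.256
```

jog_arm --moves '[{"fingers": 1,"xyz": [0,0,0.2],"angular": [0,0,0]},{"fingers": 1,"xyz": [0,0,0.4],"angular": [0,0,0]},{"fingers": 1,"xyz": [0,0,0.4],"angular": [0,0,0]},{"fingers": 1,"xyz": [0,0,0.4],"angular": [0,0,0]}]'

```text
clock: 12.72
position: [0.494, 0.206, 0.1267]
ee_rot: [3.061, 0.708, 0.0]
force: [-0.2, 0.2, -0.3]
width: 0.259
```

jog_arm --moves '[{"fingers": 1,"xyz": [0,0,0.1],"angular": [0,0,0]},{"fingers": 1,"xyz": [0,0,0.1],"angular": [0,0,0]},{"fingers": 0,"xyz": [0,0,0.1],"angular": [0,0,0]},{"fingers": -1,"xyz": [0,0,0.1],"angular": [0,0,0]},{"fingers": -1,"xyz": [0,0,0.1],"angular": [0,0,0]},{"fingers": -1,"xyz": [0,0,0.1],"angular": [0,0,0]},{"fingers": -1,"xyz": [0,0,0.1],"angular": [0,0,0]},{"fingers": -1,"xyz": [0,0,0.1],"angular": [0,0,0]},{"fingers": -1,"xyz": [0,0,0.1],"angular": [0,0,0]},{"fingers": -1,"xyz": [0,0,0.1],"angular": [0,0,0]}]'

```text
clock: 13.98
position: [0.494, 0.2059, 0.1257]
ee_rot: [3.061, 0.708, -0.0]
force: [0.5, 0.3, -0.3]
width: 0.996
```

jog_arm --moves '[{"fingers": -1,"xyz": [0,0,-2],"angular": [0,0,0]},{"fingers": -1,"xyz": [0,0,-6],"angular": [0,0,0]},{"fingers": -1,"xyz": [0,0,-11],"angular": [0,0,0]},{"fingers": -1,"xyz": [0,0,-14],"angular": [0,0,0]},{"fingers": -1,"xyz": [-4,4,-14],"angular": [0,0,0]},{"fingers": -1,"xyz": [-8,8,-14],"angular": [0,0,0]},{"fingers": -1,"xyz": [-13,13,-14],"angular": [0,0,0]},{"fingers": -1,"xyz": [-18,18,-14],"angular": [0,0,0]},{"fingers": -1,"xyz": [-22,22,-14],"angular": [0,0,0]},{"fingers": -1,"xyz": [-26,26,-14],"angular": [0,0,0]},{"fingers": -1,"xyz": [-26,26,-14],"angular": [0,0,0]}]'

```text
clock: 15.35
position: [0.3727, -0.1458, 0.2657]
ee_rot: [3.062, 0.697, -0.001]
force: [0.8, 0.9, 0.7]
width: 1.0
```

```bash
python3 - <<'E'
from h import *
print(arm.observe()['position'],arm.observe()['width'])
A=snap('top','t5')[150:250,220:450,::-1]; B=snap('scene','s5')[170:265,220:450,::-1]
cv2.imwrite('pics/c5.png',np.vstack([cv2.resize(i,None,fx=3,fy=3,interpolation=2) for i in(A,B)]))
E
```

```text
[ 0.37267195 -0.14579036  0.26573899] 1.0002292067269989
```

View pics/c5.png

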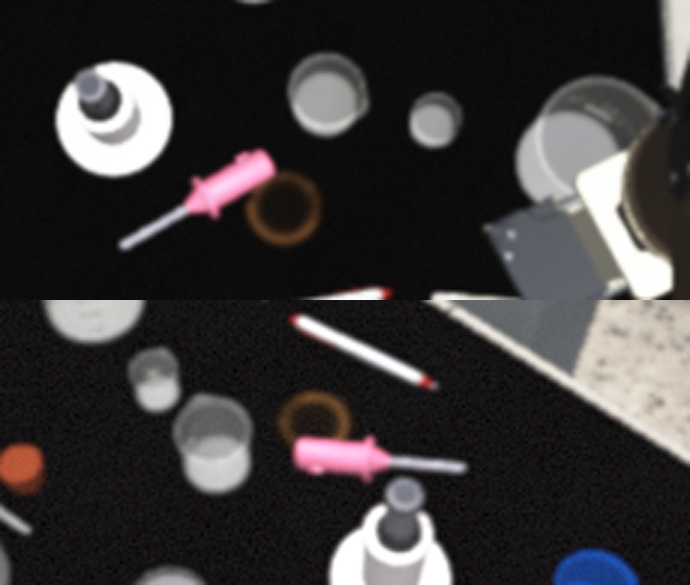

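The thermometer's handle top is back at its starting pixels in both views (top crop (88,83), scene crop (404,493)). Both beakers are also where they were, and the hand is clear.

```bash
python3 -c "
from h import *
print(job.sign_off())"
```

```text
the job is handed in; nothing more can be done
None
```

I lifted the grey thermometer by its handle and dipped the tip into the small beaker, centred and about 18 mm above the worktop. It stayed there for at least 1.2 s, and the force readings showed no sign of contact. I then put it back in the stand, released it and moved the hand clear. The job was handed in at about 15.5 s; the sign-off gives no verdict.

**Last checks:** In the final top and scene pictures, the thermometer appears at the same pixels as at the start, so it looks seated and upright. The small beaker hasn't moved in either view. The large beaker shows no shift, though the hand partly hid it in the top view.

**Disagreements:**
- The position estimates from the three cameras differed by up to about 5 mm, so I used values in between. The first move also stopped about 5 cm short and was corrected.
- The pink and blue look-alikes stood upright in the first pictures but were lying down by about 2 s. The hand was well above them and showed no contact force, so they seem to have toppled on their own. I left them alone.

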